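# Shut down a milk freezer and release its lid

### The arm

A 7-joint arm with a two-finger parallel gripper is mounted at the origin on the work surface. World frame = base frame: x ahead of the robot, y to its left, z up, the work surface at z = 0. Lengths are in mm, angles in rad, forces in N, time in s.
With the tool pointing down it reaches from about 425 to 1025 mm from the base axis. Payload 9.4 kg.
Tool frame: the origin (TCP) lies at the very end of the fingers, on their centre line; the grasp point (between the pads) lies 19 mm behind it (ctrl.pinch_z is the distance from the TCP to the grasp point, in mm); z points along the fingers, y is the direction in which the jaws open and shut (so a half turn about z gives the same grasp; the last joint's range is limited). The gripper opens to 93 mm and grips with 3 to 60 N. Pads are 15 mm wide; open, the fingers measure 128 mm over their backs; the gripper's body (75 mm by 188 mm) begins 65 mm behind the grasp point.
Start: joints at [1.075, 0.599, -0.003, 1.599, 0.002, 0.943, -0.08], TCP at [294.822, -662.347, 218.618] pointing down, gripper open.
Joint ranges: [-2.57, 2.57], [-0.35, 1.97], [-1.29, 1.29], [0.11, 2.56], [-1.05, 4.19], [0.11, 1.86], [-2.63, 2.63]. Speed limits (rad/s): [2.22, 2.22, 3.01, 3.01, 3.14, 3.14, 3.14].

### API

Orientations are given as a unit quaternion [w, x, y, z].
In Python, from bench import ctrl gives the robot as it stands.
- The arm moves only by the tool carry_out, never from a script. Its argument "increments" is one flat list of numbers, 5 for each row, row after row: the opening in per cent of the stroke, from 0 (shut) to 100 (fully open), then the shift along the tool's x, y, z in mm, then the turn about the tool's z in rad. In form: [hand, x, y, z, turn, hand, x, y, z, turn, ...]. A call has 1 to 10 rows; each row shifts and turns the commanded pose from where the row before left it, along the tool's axes as they then stand; what a row does not reach is not made up. A row lasts 1/10 s, in which the tool goes at most 50 mm and 8.59 degrees, less where a joint would pass 70% of its speed; a pose out of reach is approached as far as the arm can. A call with a gripper value outside its range is refused whole. The fingers move at their own pace and stop on an object; the grip force is fixed at half the most. Time passes only in rows, so rows that do not move let the fingers close. It gives the time, the measured TCP pose, the force and the opening at its end, in the units of the state.
- ctrl.sense(): the state, without advancing time (a new reading comes with each control period).
- ctrl.get_image(name): name is "side" or "top"; returns (picture, depth): 480x640x3 uint8, red, green, blue; 480x640 float32, mm along the optical axis (not along the pixel's ray), 0 where there is no reading.
- ctrl.camera_info(name): a dict with "K" (3x3 intrinsics, pixels), "distortion" ([k1, k2, p1, p2, k3] as OpenCV has them; the pictures are not rectified), "rvec" (rotation vector, rad) and "tvec" (3), from world to camera coordinates, as OpenCV has them. Camera axes: x right, y down, z forward; pixel columns grow to the right and rows downward; lengths in mm; the calibration is good to about 2 mm. A picture is of the moment at which its call begins. camera_info takes no time and is no camera call.
- ctrl.sign_off(): hands the job in, once; it reports no verdict.
The state is a dict: "time": time; "joints": joint angles; "joint_vel": joint speeds; "effort": joint torques, N m; "position": TCP position; "tcp_rot": TCP orientation; "contact_force": force on the tool from outside, world axes, zero at the start; "ft_torque": the same for the moment, N m; "opening": finger opening in mm.
Only numpy, scipy, OpenCV 4.12 (cv2) and the standard library are available. Lean on these libraries where they do the work, as an engineer would, in place of code of your own. Each camera call takes 0.05 s, during which the arm holds its last target.

### The job

Shut the transport freezer down for defrosting: first turn the red main switch on its deck a quarter turn to OFF, then push the green release button in the lid's latch so that the black T-handle pops out, and turn the T-handle its full quarter turn so that the lid comes unlatched and stands ajar. Leave the switch off, the handle out and turned and the lid free to stand ajar, without knocking or moving the bottles.

Things in the scene. Friction and masses are not known exactly. Their poses are not given: they have to be found in the camera images.
- chest: the transport freezer, a fixed white and grey chest 360 mm deep (its x), 560 mm wide (its y), 220 mm high. Origin at the centre of its underside on the table; x points to its rear, where the lid is hinged, y to the control deck, z up. The lid covers y = -0.28 to 0.10 m and its top is 0.218 m above the table (bezel of the latch 0.220 m). The grey control deck covers y = 0.10 to 0.28 m, 0.205 m above the table; two bottles stand on its rear half
- switch_top (a point): centre of the top of the red main switch handle: a bar 80 mm long, 16 mm wide, 26 mm high, on a round red foot 54 mm across; its top is 47 mm and its underside 21 mm above the deck. Below lies a yellow plate 84 mm square whose raised black centre ends 14 mm above the deck. The point lies on the vertical turning axis and turns with the handle: its x axis lies along the bar, z up. At ON the bar lies along the chest's x, at OFF along the chest's y
- switch (a joint): angle of the main switch, 0 = ON (start), 1.571 = OFF. It turns anticlockwise seen from above, about the vertical axis through switch_top. Sprung detents at both ends: it takes about 0.15 N m (4 to 5 N at 30 mm from the axis) to leave one, and past the middle it snaps on to the other by itself
- latch_axis (a point): point on the turning axis of the T-handle, level with the top of the latch's stainless bezel (156 mm along y, 132 mm along x), fixed to the lid. While the lid is shut it lies 0.220 m above the table, at x = -0.09, y = -0.09 m in the chest's frame, and its axes are those of the chest; z is the turning axis.
- lid_top (a point): centre of the lid's top, 180 mm in front of the hinge along the chest's rear edge, 0.218 m above the table when shut. Once unlatched, a strut spring slowly lifts the lid by 0.10 rad until it stands ajar on its stay: this point is then 18 mm higher, latch_axis 27 mm, the front edge 36 mm. The lift is gentle (up to 5 N at the latch): anything resting on the lid holds it down, and it rises when let go
- tee_top (a point): centre of the top of the black T-handle: a bar 116 mm long, 18 mm wide, 16 mm thick, centred on the axis. Stowed it lies flush in a slot 126 x 28 mm in the bezel, along the chest's y, and can be neither gripped nor turned. The point's y axis lies along the bar and turns with it, z up. Popped out, the bar's top stands 26 mm and its underside 10 mm above the bezel
- tee_pop (a joint): how far the T-handle stands out, 0 = stowed (start), 0.026 m = out. A spring of 5 to 9 N throws it out as soon as the release button is pushed, if nothing lies on the bar; it then stays out
- tee_turn (a joint): angle of the T-handle, 0 = latched (start), 1.571 = unlatched, against a stop. It turns clockwise seen from above, only when popped out, with about 0.15 N m of friction (3 to 4 N at 42 mm from the axis), and stays where it is left. The lid is freed at about 1.1 rad
- release_top (a point): centre of the top of the round green release button, 28 mm across, 6 mm proud of the bezel, 42 mm from the latch axis towards the chest's front (-x); it is pushed straight down, travel 6 mm, and lets the handle go at about 4 mm; 2.4 N to start, 6 N fully down, springs back. The near side of the stowed bar is 33 mm from its centre
- bottle_a_mid (a point): centre of a square milk bottle, 58 x 58 x 112 mm, blue cap, standing loose on the rear of the control deck
- bottle_b_mid (a point): a second such bottle on the rear of the control deck, centre
- bottle_c_mid (a point): centre of a bottle of the same size standing loose on the table, beside the freezer to its left or right
- bottle_d_mid (a point): another such bottle on the table beside the freezer, centre
- bottle_e_mid (a point): another such bottle on the table beside the freezer, centre

How it is judged:
By the outcome, as a careful person would: the job done as asked, in the order asked, and still so for the second after the job is handed in, with the robot touching nothing.
It also fails if it takes over 67 s, if anything falls off the work surface, if the arm or the gripper's body presses on something with over 40 N, if the wrist force passes 120 N, or if a joint passes its speed limit or range.

## Working session

There is one attempt and no reset: what is moved stays moved. The work goes in short steps, Python scripts to look and compute and a tool call to move; the robot and the scene stay as the last step left them, time stands still between calls to the robot, and variables do not carry over. Pictures are saved under pics/ and viewed, and the job is handed in when it is done.

Besides the shell and the picture viewer there is one more tool, called after ">>>" by a JSON object that holds its "method" and its "body", one argument or row to a line. carry_out: Moves the arm, as the interface text tells. Its arguments: {"type":"object","properties":{"increments":{"type":"array"}},"required":["increments"]}

```bash
mkdir -p pics; ls; python3 - <<'E'
from bench import ctrl
import cv2,numpy as np,json
print(ctrl.sense())
for n in ("side","top"):
    im,d=ctrl.get_image(n); cv2.imwrite(f"pics/{n}0.png",im[:,:,::-1]); np.savez(f"pics/{n}0.npz",im=im,d=d)
    print(n,ctrl.camera_info(n))
print(ctrl.pinch_z)
E
```

```text
pics
{'time': 0.0, 'joints': array([ 1.07534562,  0.60010718, -0.00256129,  1.60011311,  0.00178952,
        0.94287743, -0.07980615]), 'joint_vel': array([-0.00069269, -0.00146924, -0.00035129,  0.00224678,  0.00082322,
        0.00076856, -0.00092407]), 'effort': array([ 1.28017899e-03, -7.65087390e+01,  1.49807811e+00, -2.52359158e+01,
       -5.22938836e-02,  1.68504403e-02,  1.94116146e-04]), 'position': array([ 294.60397358, -661.9266558 ,  217.77864264]), 'tcp_rot': array([-7.20161607e-04,  9.78154313e-01,  2.07878750e-01, -2.14365081e-04]), 'contact_force': array([ 0.34442023, -0.55651378, -0.24271246]), 'ft_torque': array([-0.01923301, -0.0112131 , -0.0124772 ]), 'opening': 93.26992640591001}
side {'K': array([[621.87043242,   0.        , 316.79765573],
       [  0.        , 621.87043242, 237.18343779],
       [  0.        ,   0.        ,   1.        ]]), 'distortion': array([-0.06724944,  0.        ,  0.        ,  0.        ,  0.        ]), 'rvec': array([ 0.2050474 , -2.73881749,  1.36118325]), 'tvec': array([ 602.13410594,  200.79173297, 1660.3969365 ])}
top {'K': array([[469.55146137,   0.        , 319.25139818],
       [  0.        , 469.55146137, 238.03964829],
       [  0.        ,   0.        ,   1.        ]]), 'distortion': array([-0.0265144,  0.       ,  0.       ,  0.       ,  0.       ]), 'rvec': array([ 2.20269712, -2.17713348,  0.10984402]), 'tvec': array([ -30.46065815,  597.27090794, 1504.9472221 ])}
18.8
```

View pics/side0.png

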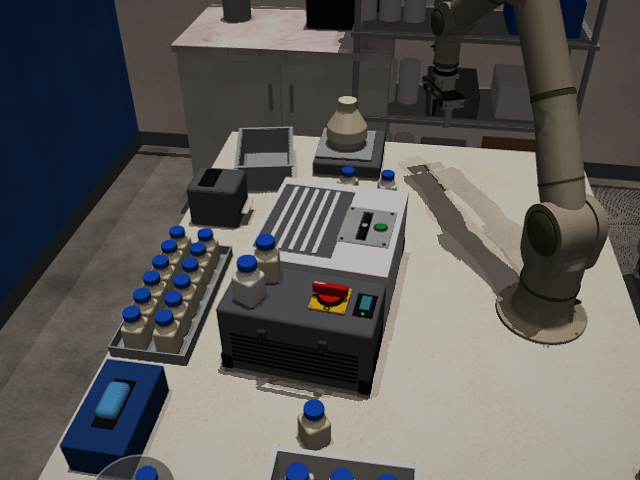

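View pics/top0.png

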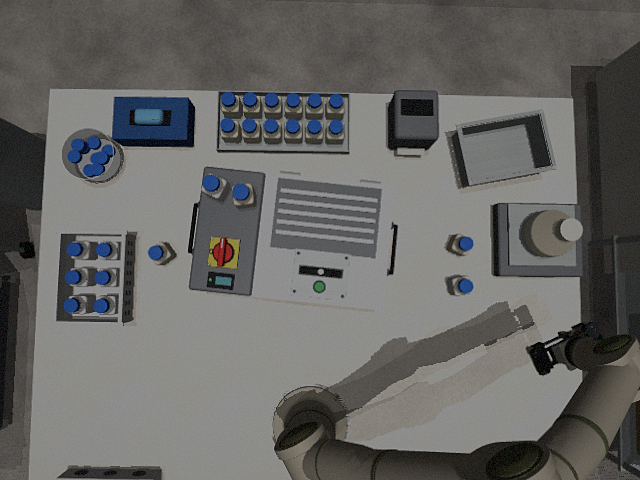

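The top view shows the red switch at (223,252), the green button at (319,287), and the stowed T at about (320,271). Deck bottles are at (213,185) and (243,193), table bottles at (160,252), (461,243) and (461,285).

```bash
cat > h.py <<'E'
import cv2,numpy as np
from bench import ctrl
def cam(n):
    c=ctrl.camera_info(n);R=cv2.Rodrigues(np.array(c["rvec"]))[0];return np.array(c["K"]),np.array(c["distortion"]),R,np.array(c["tvec"])
def ray(n,px,z):
    K,D,R,t=cam(n);p=cv2.undistortPoints(np.array(px,float).reshape(-1,1,2),K,D).reshape(-1,2)
    d=np.c_[p,np.ones(len(p))]@R; o=-R.T@t
    return o+d*((z-o[2])/d[:,2])[:,None]
def proj(n,P):
    c=ctrl.camera_info(n);return cv2.projectPoints(np.array(P,float).reshape(-1,1,3),c["rvec"],c["tvec"],c["K"],c["distortion"])[0].reshape(-1,2)
def masks(im):
    h=cv2.cvtColor(im,cv2.COLOR_RGB2HSV);H,S,V=cv2.split(h)
    return dict(red=((H<8)|(H>172))&(S>150)&(V>60),yellow=(H>18)&(H<32)&(S>150)&(V>80),green=(H>50)&(H<80)&(S>110)&(V>60),blue=(H>105)&(H<122)&(S>150)&(V>60))
def blobs(m,a=15):
    n,l,s,c=cv2.connectedComponentsWithStats(m.astype(np.uint8));return [(s[i],c[i],l==i) for i in range(1,n) if s[i,4]>=a]
E
python3 - <<'E'
from h import *
for n in("top","side"):
    im=np.load(f"pics/{n}0.npz")["im"];m=masks(im)
    for k,z in dict(red=252,yellow=211,green=226,blue=317).items():
        for s,c,b in blobs(m[k]):
            c=c-0
            p=ray(n,[c],z)[0]
            e=''
            if k in('red','yellow'):
                w=ray(n,np.argwhere(b)[:,::-1],z)[:,:2]; r=cv2.minAreaRect(w.astype(np.float32)); e=r
            print(n,k,s,c.round(1),p.round(1),e)
im=np.load("pics/top0.npz")["im"]
cv2.imwrite("pics/topz.png",cv2.resize(im[150:320,170:410],None,fx=3.3,fy=3.3,interpolation=cv2.INTER_CUBIC)[:,:,::-1])
im=np.load("pics/side0.npz")["im"]
cv2.imwrite("pics/sidez.png",cv2.resize(im[170:400,210:420],None,fx=2.6,fy=2.6,interpolation=cv2.INTER_CUBIC)[:,:,::-1])
E
```

```text
top red [213 238  13  28 189] [219.1 252.7] [535.4 256.3 252. ] ((539.4223022460938, 258.8288269042969), (28.96833610534668, 75.64384460449219), 84.83984375)
top red [224 244   8  18  98] [227.8 252.8] [535.4 232.5 252. ] ((535.6159057617188, 231.72119140625), (17.93617057800293, 47.11973571777344), 85.18595123291016)
top yellow [210 237  10  12  49] [213.4 242.1] [567.1 281.4 211. ] ((567.6110229492188, 281.69305419921875), (17.27789878845215, 38.00083541870117), 50.15864181518555)
top yellow [227 239   9   7  30] [231.2 241.1] [570.7 231.  211. ] ((568.0946044921875, 231.412109375), (17.128456115722656, 22.895343780517578), 0.7147220969200134)
top yellow [236 240   4  16  26] [237.7 247.5] [552.6 211.9 211. ] ((552.8553466796875, 213.12057495117188), (7.537508487701416, 43.048065185546875), 85.06936645507812)
top yellow [208 253   7  13  35] [210.3 259.6] [517.4 288.6 211. ] ((518.3579711914062, 288.72796630859375), (36.26137161254883, 14.650079727172852), 11.883888244628906)
top yellow [229 257   9  12  28] [234.5 261.7] [512.1 220.  211. ] ((512.5908813476562, 217.53933715820312)
[... 3285 characters left out ...]
79. ] [839.1 353.7 317. ] 
side blue [133 288  17  12 159] [140.9 293.3] [906.7 408.9 317. ] 
side blue [164 291  18  12 167] [172.6 296.5] [838.9 408.4 317. ] 
side blue [122 306  18  12 169] [130.7 311.5] [906.9 462.9 317. ] 
side blue [155 309  18  13 181] [163.2 315.3] [839.1 463.2 317. ] 
side blue [  61  360  102   96 4349] [112.5 408.8] [847.  691.7 317. ] 
side blue [304 400  20  17 271] [313.4 407.8] [513.4 637.4 317. ] 
side blue [286 462  23  18 341] [297.  471.3] [519.5 758.6 317. ] 
side blue [136 466  21  14 248] [146.  473.2] [746.9 798.  317. ] 
side blue [331 468  23  12 218] [341.7 474.4] [451.5 753.9 317. ] 
side blue [377 474  20   6  89] [386.7 477. ] [383.7 748.5 317. ]
```

View pics/topz.png

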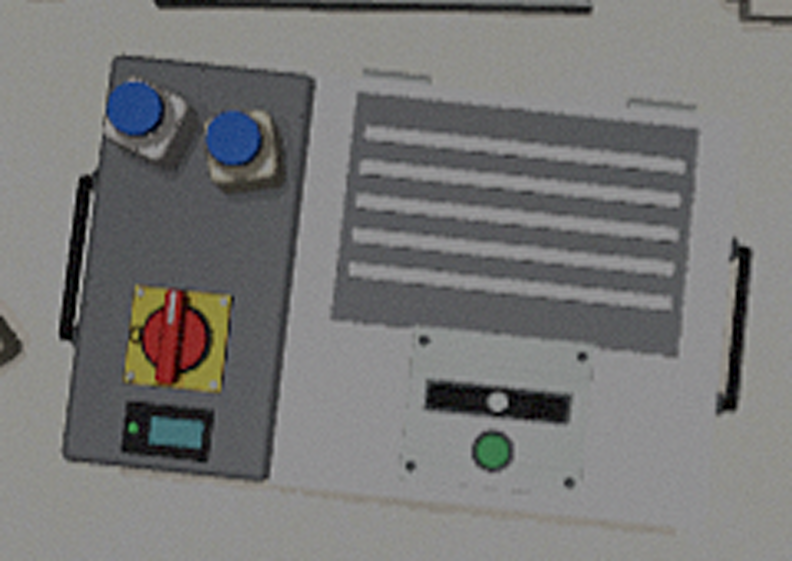

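View pics/sidez.png

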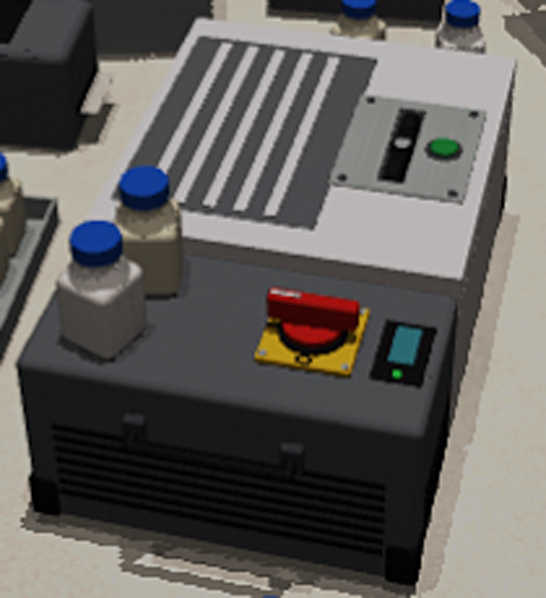

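```bash
python3 - <<'E'
from h import *
A=[]
for n in("top","side"):
    im=np.load(f"pics/{n}0.npz")["im"];m=masks(im)
    yy=np.argwhere(m["yellow"])[:,::-1]
    w=ray(n,yy,209)[:,:2]; print(n,"plate",cv2.minAreaRect(w.astype(np.float32)))
    for s,c,b in blobs(m["red"],90):
        for z in(252,):
            w=ray(n,np.argwhere(b)[:,::-1],z)[:,:2]; print(" red",z,cv2.minAreaRect(w.astype(np.float32)))
    # slot: dark pixels in bezel area
    g=cv2.cvtColor(im,cv2.COLOR_RGB2GRAY)
    p=proj(n,[[487,-23,220]])[0]; print("pred latch px",p)
    mm=np.zeros_like(g);cv2.circle(mm,tuple(int(v) for v in p),16 if n=="side" else 23,1,-1)
    for thr in(45,60):
        for s,c,b in blobs((g<thr)&(mm>0),40):
            w=ray(n,np.argwhere(b)[:,::-1],220)[:,:2]; print(" slot",thr,s,cv2.minAreaRect(w.astype(np.float32)))
E
```

```text
top plate ((538.43896484375, 252.58045959472656), (83.03046417236328, 81.43282318115234), 84.68650817871094)
 red 252 ((539.4223022460938, 258.8288269042969), (28.96833610534668, 75.64384460449219), 84.83984375)
 red 252 ((535.6159057617188, 231.72119140625), (17.93617057800293, 47.11973571777344), 85.18595123291016)
pred latch px [320.07248539 271.53526362]
 slot 45 [299 266  43  12 290] ((487.2802734375, -23.289718627929688), (119.0865478515625, 22.118202209472656), 84.63329315185547)
 slot 60 [299 266  44  12 316] ((487.60003662109375, -23.596630096435547), (121.4237289428711, 22.988317489624023), 84.9233627319336)
side plate ((538.7055053710938, 251.00979614257812), (82.98149871826172, 84.92615509033203), 84.8883056640625)
 red 252 ((538.0051879882812, 255.41497802734375), (17.75193977355957, 78.47140502929688), 84.19534301757812)
 red 252 ((534.882080078125, 297.572998046875), (20.74932861328125, 47.16790771484375), 85.41438293457031)
pred latch px [364.15525024 225.57130497]
 slot 45 [356 212  17  28 222] ((486.8708190917969, -24.683025360107422), (119.94108581542969, 23.546630859375), 84.86076354980469)
 slot 60 [356 212  18  28 245] ((486.7177734375, -24.683998107910156), (122.32295989990234, 24.697669982910156), 84.24220275878906)
```

>>> {"method": "carry_out", "body": {
  "increments": [100,0,0,-40,0.1,100,0,0,-40,0.1,100,0,0,-40,0.1,100,0,0,-40,0.1,100,0,0,-20,0.108,100,35,0,0,0,100,35,0,0,0,100,35,0,0,0,100,35,-20,0,0,100,0,-40,0,0]
}}

```text
time: 1.1
position: [444.3, -614.4, 394.7]
tcp_rot: [-0.002, 0.999, -0.043, -0.001]
contact_force: [0.8, 0.2, 0.3]
opening: 92.8
```

```bash
cat >> h.py <<'E'
def st():
    s=ctrl.sense();w,x,y,z=s["tcp_rot"];from scipy.spatial.transform import Rotation as Ro
    R=Ro.from_quat([x,y,z,w]).as_matrix();a=np.degrees(np.arctan2(R[1,0],R[0,0]))
    print("t",round(s["time"],2),"p",s["position"].round(1),"xang",a.round(2),"z",R[:,2].round(3),"q",s["joints"].round(2),"F",s["contact_force"].round(1),"op",round(s["opening"],1));return s,R
def to(tx,ty,tz):
    s,R=st();print("tool shift",(R.T@(np.array([tx,ty,tz])-s["position"])).round(1))
E
python3 -c "
from h import *
to(518.6,254.3,300)"
```

```text
t 1.1 p [ 444.3 -614.4  394.7] xang -4.93 z [-0.001  0.003 -1.   ] q [ 0.8   0.53  0.13  1.29 -0.07  1.33 -0.73] F [0.8 0.2 0.3] op 92.8
tool shift [-5.000e-01 -8.716e+02  9.730e+01]
```

>>> {"method": "carry_out", "body": {
  "increments": [100,0,-40,0,0,100,0,-40,0,0,100,0,-40,0,0,100,0,-40,0,0,100,0,-40,0,0,100,0,-40,0,0,100,0,-40,0,0,100,0,-40,0,0,100,0,-40,0,0,100,0,-40,0,0]
}}

```text
time: 2.1
position: [474.9, -215.0, 398.4]
tcp_rot: [-0.0, 0.999, -0.045, -0.0]
contact_force: [0.4, 0.6, 0.4]
opening: 93.3
```

>>> {"method": "carry_out", "body": {
  "increments": [100,0,-40,0,0,100,0,-40,0,0,100,0,-40,0,0,100,0,-40,0,0,100,0,-40,0,0,100,0,-40,0,0,100,0,-40,0,0,100,0,-40,0,0,100,0,-40,0,0,100,0,-40,0,0]
}}

```text
time: 3.1
position: [510.6, 183.2, 398.4]
tcp_rot: [0.0, 0.999, -0.045, -0.0]
contact_force: [1.4, -0.1, 0.0]
opening: 93.0
```

>>> {"method": "carry_out", "body": {
  "increments": [100,0,-30,0,0,100,0,-20,0,0,100,0,0,0,0,100,0,0,0,0,100,0,0,0,0]
}}

```text
time: 3.6
position: [515.4, 230.2, 398.5]
tcp_rot: [0.0, 0.999, -0.045, -0.0]
contact_force: [0.2, 0.2, 0.6]
opening: 92.7
```

```bash
python3 -c "
from h import *
to(518.6,254.3,300)"
```

```text
t 3.6 p [515.4 230.2 398.5] xang -5.2 z [-0.    -0.001 -1.   ] q [-0.31  0.26 -0.27  1.72  0.07  1.18 -2.27] F [0.2 0.2 0.6] op 92.7
tool shift [  1.  -24.4  98.4]
```

>>> {"method": "carry_out", "body": {
  "increments": [100,1,-24,0,0,100,0,0,40,0,100,0,0,40,0,100,0,0,40,0,100,0,0,25,0,100,0,0,10,0,100,0,0,0,0,100,0,0,0,0]
}}

```text
time: 4.4
position: [519.2, 255.3, 244.9]
tcp_rot: [-0.0, 0.999, -0.045, 0.001]
contact_force: [0.1, -0.2, 0.4]
opening: 93.0
```

```bash
python3 - <<'E'
from h import *
to(518.6,254.3,232)
im,d=ctrl.get_image("side");cv2.imwrite("pics/s1.png",cv2.resize(im[150:400,200:450],None,fx=2.4,fy=2.4)[:,:,::-1])
E
```

```text
t 4.4 p [519.2 255.3 244.9] xang -5.15 z [ 0.001  0.001 -1.   ] q [-0.36  0.41 -0.27  1.9   0.14  0.85 -2.36] F [ 0.1 -0.2  0.4] op 93.0
tool shift [-0.5  1.  12.9]
```

View pics/s1.png

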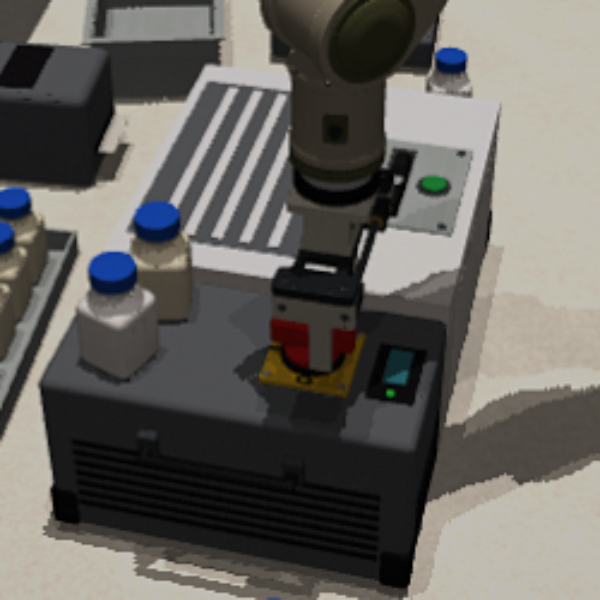

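The gripper straddles the bar, with the near finger in front of it at about (320,335). I'll lower it and close.

>>> {"method": "carry_out", "body": {
  "increments": [100,0,1,8,0,100,0,0,5,0,0,0,0,0,0,0,0,0,0,0,0,0,0,0,0,0,0,0,0,0,0,0,0,0,0,0,0,0,0,0,0,0,0,0,0,0,0,0,0,0]
}}

```text
time: 5.45
position: [518.4, 254.4, 230.6]
tcp_rot: [-0.0, 0.999, -0.045, 0.0]
contact_force: [0.1, 0.5, -0.1]
opening: 33.5
```

```bash
python3 - <<'E'
from h import *
st()
E
```

```text
t 5.45 p [518.4 254.4 230.6] xang -5.11 z [ 0.  0. -1.] q [-0.36  0.42 -0.27  1.92  0.15  0.82 -2.37] F [ 0.1  0.5 -0.1] op 33.5
```

Still closing at 33.5 mm.

>>> {"method": "carry_out", "body": {
  "increments": [0,0,0,0,0,0,0,0,0,0,0,0,0,0,0,0,0,0,0,0,0,0,0,0,0]
}}

```text
time: 5.95
position: [518.3, 254.0, 230.6]
tcp_rot: [0.0, 0.999, -0.045, -0.0]
contact_force: [-0.8, -2.9, 1.6]
opening: 15.8
```

>>> {"method": "carry_out", "body": {
  "increments": [0,0.1,2,0,-0.1,0,0.1,2,0,-0.1,0,0.1,2,0,-0.1,0,0.1,2,0,-0.1,0,0.1,2,0,-0.1,0,0.1,2,0,-0.1,0,0.1,2,0,-0.1,0,0.1,2,0,-0.1]
}}

```text
time: 6.75
position: [523.2, 238.8, 230.6]
tcp_rot: [0.0, 0.937, 0.349, -0.0]
contact_force: [0.2, -2.4, 1.4]
opening: 15.5
```

```bash
python3 - <<'E'
from h import *
st()
E
```

```text
t 6.75 p [523.2 238.8 230.6] xang 40.91 z [-0.    -0.001 -1.   ] q [-0.19  0.44 -0.48  1.91  0.27  0.85 -1.66] F [ 0.2 -2.4  1.4] op 15.5
```

>>> {"method": "carry_out", "body": {
  "increments": [0,0.1,2,0,-0.1,0,0.1,2,0,-0.1,0,0.1,2,0,-0.1,0,0.1,2,0,-0.1,0,0.1,2,0,-0.1,0,0.1,2,0,-0.1,0,0.1,2,0,-0.1,0,0.1,1.5,0,-0.08,0,0,0,0,0]
}}

```text
time: 7.65
position: [536.8, 231.7, 230.5]
tcp_rot: [0.0, 0.735, 0.678, -0.001]
contact_force: [-1.1, -4.3, 3.4]
opening: 15.6
```

```bash
python3 - <<'E'
from h import *
st()
E
```

```text
t 7.65 p [536.8 231.7 230.5] xang 85.42 z [-0.001 -0.001 -1.   ] q [-0.03  0.49 -0.68  1.89  0.39  0.9  -0.99] F [-1.1 -4.3  3.4] op 15.6
```

>>> {"method": "carry_out", "body": {
  "increments": [50,0,0,0,0,50,0,0,0,0,50,0,0,0,0,50,0,0,0,0,50,0,0,0,0,50,0,0,-10,0,50,0,0,-30,0,50,0,0,-40,0,0,0,0,-20,0,0,0,0,0,0]
}}

```text
time: 8.65
position: [537.6, 233.9, 334.5]
tcp_rot: [0.001, 0.735, 0.678, 0.003]
contact_force: [0.3, 0.1, -0.1]
opening: 34.8
```

```bash
python3 - <<'E'
from h import *
to(445.3,-19.8,245)
im,d=ctrl.get_image("side");cv2.imwrite("pics/s2.png",cv2.resize(im[150:400,200:450],None,fx=2.4,fy=2.4)[:,:,::-1])
E
```

```text
t 8.65 p [537.6 233.9 334.5] xang 85.41 z [ 0.005  0.002 -1.   ] q [ 0.02  0.4  -0.73  1.76  0.3   1.1  -0.9 ] F [ 0.3  0.1 -0.1] op 34.8
tool shift [-260.5  -72.2   88.4]
```

View pics/s2.png

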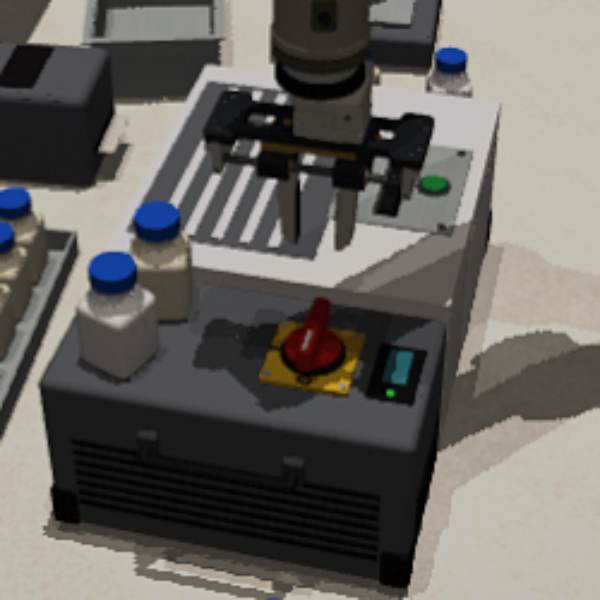

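The switch bar at (318,330) now lies along the chest's y, so it is OFF, and the bottles are unmoved. Next, the release button with the hand closed.

>>> {"method": "carry_out", "body": {
  "increments": [0,-40,-12,0,0,0,-40,-12,0,0,0,-40,-12,0,0,0,-40,-12,0,0,0,-40,-12,0,0,0,-40,-12,0,0,0,-20,0,20,0,0,0,0,30,0,0,0,0,30,0,0,0,0,0,0]
}}

```text
time: 9.7
position: [441.5, -21.3, 247.4]
tcp_rot: [-0.003, 0.735, 0.678, -0.002]
contact_force: [-0.1, -0.3, 0.3]
opening: 0.3
```

>>> {"method": "carry_out", "body": {
  "increments": [0,0,0,0,0,0,0,0,0,0]
}}

```text
time: 9.9
position: [444.7, -20.4, 251.6]
tcp_rot: [0.0, 0.735, 0.678, 0.0]
contact_force: [-0.9, -0.2, -0.1]
opening: 0.5
```

```bash
python3 - <<'E'
from h import *
to(445.3,-19.8,226)
im,d=ctrl.get_image("side");cv2.imwrite("pics/s3.png",cv2.resize(im[120:320,250:450],None,fx=3,fy=3)[:,:,::-1])
E
```

```text
t 9.9 p [444.7 -20.4 251.6] xang 85.45 z [ 0.001  0.    -1.   ] q [ 0.48  0.28 -0.69  2.14  0.25  0.79 -0.45] F [-0.9 -0.2 -0.1] op 0.5
tool shift [ 0.6  0.6 25.6]
```

View pics/s3.png

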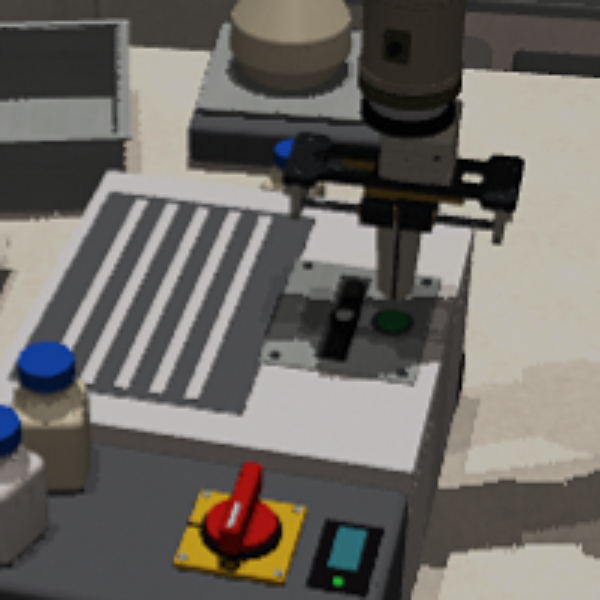

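The fingers stand just over the button at (392,320), with the bar clear of them.

>>> {"method": "carry_out", "body": {
  "increments": [0,0,0,12,0,0,0,0,8,0,0,0,0,3,0,0,0,0,2,0,0,0,0,2,0,0,0,0,2,0,0,0,0,1.5,0,0,0,0,0,0,0,0,0,0,0]
}}

```text
time: 10.85
position: [443.5, -20.8, 220.3]
tcp_rot: [-0.0, 0.735, 0.678, -0.001]
contact_force: [-4.1, -0.5, 6.9]
opening: 0.7
```

```bash
python3 - <<'E'
from h import *
st()
im,d=ctrl.get_image("side");cv2.imwrite("pics/s4.png",cv2.resize(im[120:320,250:450],None,fx=3,fy=3)[:,:,::-1])
E
```

```text
t 10.85 p [443.5 -20.8 220.3] xang 85.42 z [-0.001 -0.001 -1.   ] q [ 0.44  0.32 -0.67  2.19  0.3   0.72 -0.51] F [-4.1 -0.5  6.9] op 0.7
```

View pics/s4.png

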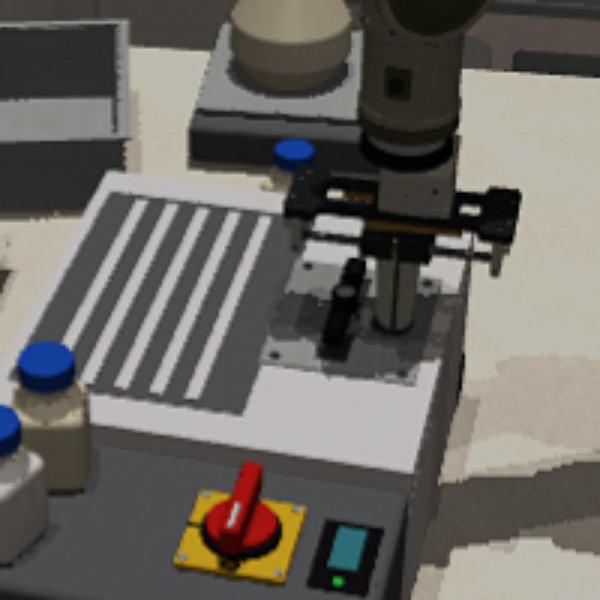

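The T-handle at (345,300) has popped out. Next I'll rise, open, and move over the handle's deck-side arm.

>>> {"method": "carry_out", "body": {
  "increments": [0,0,0,-20,0,100,0,0,-30,0,100,0,0,-30,0,100,15,-15,0,0,100,15,-15,0,0,100,0,-15,0,0,100,0,0,0,0,100,0,0,0,0,100,0,0,0,0,100,0,0,0,0]
}}

```text
time: 11.9
position: [402.0, 12.5, 299.9]
tcp_rot: [-0.0, 0.735, 0.678, -0.0]
contact_force: [-0.5, -0.1, -0.0]
opening: 68.0
```

```bash
python3 - <<'E'
from h import *
to(490.3,11.1,233)
im,d=ctrl.get_image("top");cv2.imwrite("pics/t5.png",cv2.resize(im[150:320,170:410],None,fx=3.3,fy=3.3)[:,:,::-1])
im,d=ctrl.get_image("side");cv2.imwrite("pics/s5.png",cv2.resize(im[120:320,250:450],None,fx=3,fy=3)[:,:,::-1])
print(proj("side",[[487.2,-23.8,246]]))
E
```

```text
t 11.9 p [402.   12.5 299.9] xang 85.38 z [-0.  0. -1.] q [ 0.5   0.15 -0.75  2.15  0.14  0.88 -0.41] F [-0.5 -0.1 -0. ] op 68.0
tool shift [ 5.7 88.1 66.8]
[[364.48118548 217.17774644]]
```

View pics/s5.png

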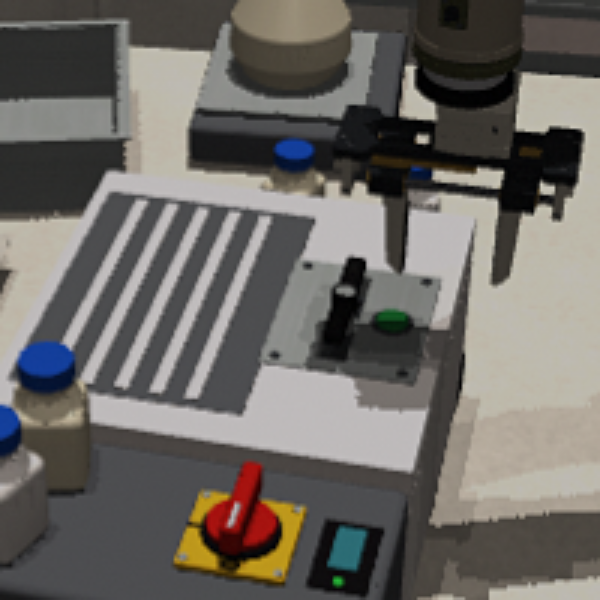

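The handle is out and its hub at (365,217) matches the prediction. I had the sign of tool y reversed, which did no harm; I'll correct it now.

>>> {"method": "carry_out", "body": {
  "increments": [100,6,30,0,0,100,0,30,0,0,100,0,28,0,0,100,0,0,0,0,100,0,0,0,0,100,0,0,20,0,100,0,0,20,0,100,0,0,0,0,100,0,0,0,0]
}}

```text
time: 12.9
position: [489.1, 11.8, 260.5]
tcp_rot: [-0.0, 0.735, 0.678, -0.0]
contact_force: [-0.1, -0.1, 0.0]
opening: 93.0
```

```bash
python3 - <<'E'
from h import *
to(490.3,11.1,233)
E
```

```text
t 12.9 p [489.1  11.8 260.5] xang 85.45 z [-0.001 -0.    -1.   ] q [ 0.4   0.33 -0.7   2.05  0.28  0.86 -0.54] F [-0.1 -0.1  0. ] op 93.0
tool shift [-0.6  1.3 27.5]
```

>>> {"method": "carry_out", "body": {
  "increments": [100,0,1.3,15,0.01,100,0,0,12,0,0,0,0,0,0,0,0,0,0,0,0,0,0,0,0,0,0,0,0,0,0,0,0,0,0,0,0,0,0,0,0,0,0,0,0,0,0,0,0,0]
}}

```text
time: 13.9
position: [491.1, 11.6, 233.1]
tcp_rot: [-0.0, 0.738, 0.675, -0.0]
contact_force: [0.4, -0.7, -0.2]
opening: 33.9
```

>>> {"method": "carry_out", "body": {
  "increments": [0,0,0,0,0,0,0,0,0,0,0,0,0,0,0,0,0,0,0,0,0,0,0,0,0]
}}

```text
time: 14.4
position: [490.9, 11.6, 233.1]
tcp_rot: [-0.0, 0.738, 0.675, -0.0]
contact_force: [-1.3, -0.1, 0.3]
opening: 17.7
```

```bash
python3 - <<'E'
from h import *
st()
E
```

```text
t 14.4 p [490.9  11.6 233.1] xang 84.84 z [-0. -0. -1.] q [ 0.38  0.37 -0.68  2.08  0.32  0.8  -0.59] F [-1.3 -0.1  0.3] op 17.7
```

>>> {"method": "carry_out", "body": {
  "increments": [0,-0.2,3.5,0,0.1,0,-0.2,3.5,0,0.1,0,-0.2,3.5,0,0.1,0,-0.2,3.5,0,0.1,0,-0.2,3.5,0,0.1,0,-0.2,3.5,0,0.1,0,-0.2,3.5,0,0.1,0,-0.2,3.5,0,0.1]
}}

```text
time: 15.2
position: [515.5, -1.4, 233.1]
tcp_rot: [0.0, 0.943, 0.332, 0.0]
contact_force: [-0.3, 0.1, -0.6]
opening: 17.6
```

```bash
python3 - <<'E'
from h import *
st()
c=np.array([487.2,-23.8]);a=np.radians(84.9-45.84);print(c+35*np.array([np.cos(a),np.sin(a)]))
E
```

```text
t 15.2 p [515.5  -1.4 233.1] xang 38.84 z [ 0. -0. -1.] q [ 0.24  0.36 -0.46  2.04  0.22  0.79 -1.24] F [-0.3  0.1 -0.6] op 17.6
[514.37702794  -1.74531451]
```

>>> {"method": "carry_out", "body": {
  "increments": [0,-0.2,3.5,0,0.1,0,-0.2,3.5,0,0.1,0,-0.2,3.5,0,0.1,0,-0.2,3.5,0,0.1,0,-0.2,3.5,0,0.1,0,-0.2,3.5,0,0.1,0,-0.2,3.5,0,0.1,0,-0.2,3,0,0.085,0,0,0,0,0]
}}

```text
time: 16.1
position: [523.7, -27.9, 233.7]
tcp_rot: [0.0, 0.999, -0.053, 0.001]
contact_force: [2.7, -2.7, 4.6]
opening: 17.9
```

```bash
python3 - <<'E'
from h import *
st()
c=np.array([487.2,-23.8]);a=np.radians(84.9-90);print(c+35*np.array([np.cos(a),np.sin(a)]))
E
```

```text
t 16.1 p [523.7 -27.9 233.7] xang -6.02 z [ 0.002 -0.001 -1.   ] q [ 0.13  0.35 -0.25  2.03  0.12  0.77 -1.87] F [ 2.7 -2.7  4.6] op 17.9
[522.06143729 -26.91130039]
```

>>> {"method": "carry_out", "body": {
  "increments": [50,0,0,0,0,50,0,0,0,0,50,0,0,0,0,50,0,0,-3,0,50,0,0,-10,0,50,0,0,-30,0,50,0,0,-40,0,50,0,0,-40,0,50,0,0,-40,0,50,0,0,0,0]
}}

```text
time: 17.1
position: [524.1, -26.9, 401.7]
tcp_rot: [-0.0, 0.999, -0.052, 0.004]
contact_force: [0.6, -0.3, -0.6]
opening: 46.3
```

>>> {"method": "carry_out", "body": {
  "increments": [50,-40,0,-20,0,50,-40,0,-20,0,50,0,40,0,0,50,0,40,0,0,50,0,40,0,0,50,0,40,0,0,50,0,40,0,0,50,0,40,0,0,50,0,0,0,0,50,0,0,0,0]
}}

```text
time: 18.1
position: [417.4, -257.8, 435.6]
tcp_rot: [-0.0, 0.999, -0.053, -0.001]
contact_force: [-0.1, 0.4, 0.3]
opening: 46.6
```

```bash
python3 - <<'E'
from h import *
st()
for n in("top","side"):
    im,d=ctrl.get_image(n);np.savez(f"pics/{n}6.npz",im=im,d=d)
    cv2.imwrite(f"pics/{n}6.png",im[:,:,::-1])
    if n=="side":cv2.imwrite("pics/s6z.png",cv2.resize(im[120:400,210:450],None,fx=2.1,fy=2.1)[:,:,::-1])
E
```

```text
t 18.1 p [ 417.4 -257.8  435.6] xang -6.06 z [-0.001  0.001 -1.   ] q [ 0.47  0.11 -0.04  1.81  0.    1.22 -1.24] F [-0.1  0.4  0.3] op 46.6
```

View pics/s6z.png

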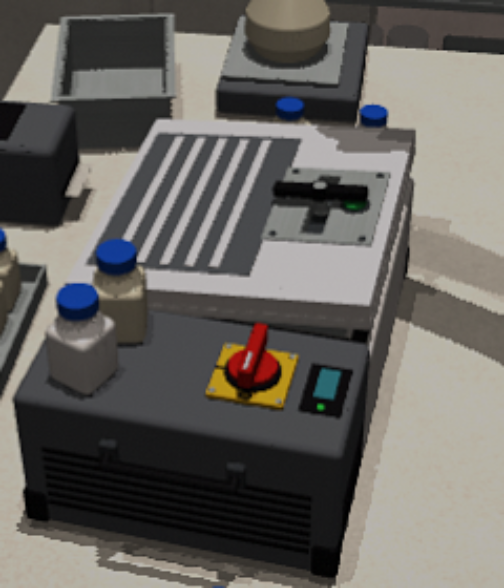

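View pics/top6.png

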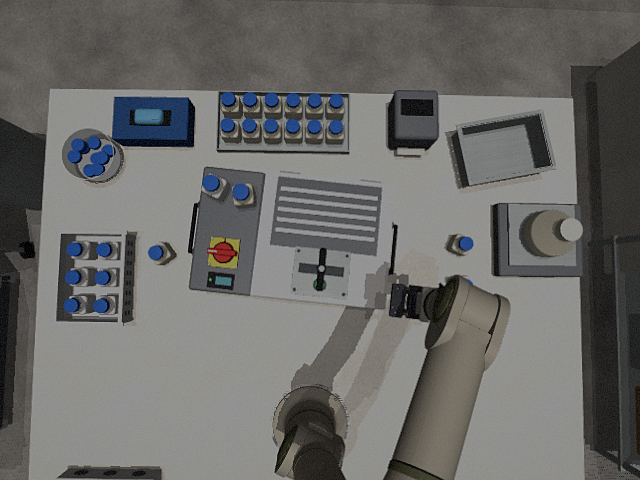

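The T-handle lies along the chest's x, the lid is ajar and the switch is OFF. I'll wait a second for things to settle, then check the numbers.

>>> {"method": "carry_out", "body": {
  "increments": [50,0,40,0,0,50,0,40,0,0,50,0,40,0,0,50,0,0,0,0,50,0,0,0,0,50,0,0,0,0,50,0,0,0,0,50,0,0,0,0,50,0,0,0,0,50,0,0,0,0]
}}

```text
time: 19.2
position: [405.6, -376.6, 436.2]
tcp_rot: [0.0, 0.999, -0.052, 0.0]
contact_force: [-0.2, 0.4, -0.2]
opening: 46.2
```

```bash
python3 - <<'E'
from h import *
st()
for n in("top","side"):
    o=np.load(f"pics/{n}0.npz");im,d=ctrl.get_image(n);cv2.imwrite(f"pics/{n}7.png",im[:,:,::-1])
    a=[c for s,c,b in blobs(masks(o["im"])["blue"],60)];b2=[c for s,c,b in blobs(masks(im)["blue"],60)]
    mv=[(c.round(0),round(min(np.linalg.norm(c-e) for e in b2),2)) for c in a]
    print(n,"caps moved px:",[m for m in mv if m[1]>0.4],"max",max(m[1] for m in mv))
    for s,c,b in blobs(masks(im)["red"],60): print(" red",cv2.minAreaRect(ray(n,np.argwhere(b)[:,::-1],252)[:,:2].astype(np.float32)))
    # lid lift via depth near lid front and centre
    K,D,R,t=cam(n)
    for P in([415,-20,218],[584,57,218],[440,40,218]):
        # intersect pixel depth change
        u=proj(n,[P])[0].round().astype(int)
        def w(dd):
            q=cv2.undistortPoints(np.array([[u]],float),K,D)[0,0];return (R.T@(np.array([q[0],q[1],1])*dd[u[1],u[0]]-t))[2]
        print(" z at",P[:2],round(w(o["d"]),1),round(w(d),1))
    g=cv2.cvtColor(im,cv2.COLOR_RGB2GRAY);u=proj(n,[[487,-24,273]])[0]
    mm=np.zeros_like(g);cv2.circle(mm,tuple(int(v) for v in u),26,1,-1)
    for s,c,b in blobs((g<32)&(mm>0),60): print(" tee",s,cv2.minAreaRect(ray(n,np.argwhere(b)[:,::-1],270)[:,:2].astype(np.float32)))
E
```

```text
t 19.2 p [ 405.6 -376.6  436.2] xang -5.94 z [ 0. -0. -1.] q [ 0.61  0.2   0.04  1.69 -0.01  1.24 -1.02] F [-0.2  0.4 -0.2] op 46.2
top caps moved px: [] max 0.25
 red ((538.6701049804688, 251.30809020996094), (64.60682678222656, 56.11243438720703), 45.98887252807617)
 z at [415, -20] 220.6 252.3
 z at [584, 57] 220.2 242.4
 z at [440, 40] 213.5 251.4
 tee [316 248  10  42 225] ((494.9753723144531, -22.966087341308594), (111.26768493652344, 24.473386764526367), 0.5673486590385437)
side caps moved px: [] max 0.12
 red ((543.7518920898438, 258.6513977050781), (88.6227798461914, 27.67827033996582), 84.0257797241211)
 red ((518.7188110351562, 283.2095947265625), (46.53770065307617, 20.385658264160156), 84.36075592041016)
 z at [415, -20] 222.3 250.8
 z at [584, 57] 218.4 236.0
 z at [440, 40] 218.9 251.0
 tee [340 206  45  14 370] ((493.1758117675781, -11.4718017578125), (50.77571105957031, 113.70428466796875), 87.99286651611328)
```

```bash
python3 - <<'E'
import cv2
im=cv2.imread("pics/top7.png");a=cv2.resize(im[235:310,280:400],None,fx=6,fy=6,interpolation=cv2.INTER_CUBIC);cv2.imwrite("pics/t7z.png",a)
im=cv2.imread("pics/side7.png");a=cv2.resize(im[180:280,310:420],None,fx=6,fy=6,interpolation=cv2.INTER_CUBIC);cv2.imwrite("pics/s7z.png",a)
E
```

```text
(no output)
```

View pics/t7z.png

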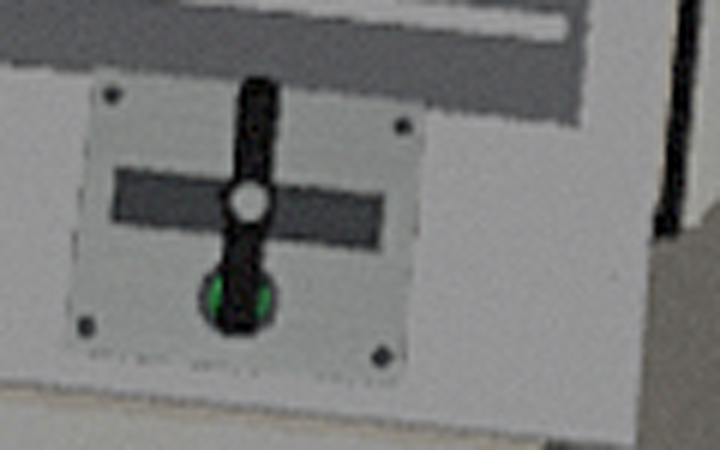

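View pics/s7z.png

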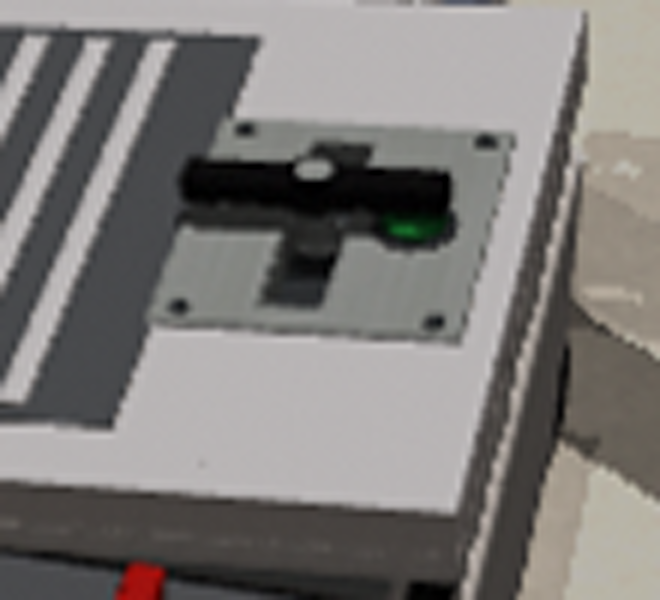

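The bar runs from (260,80) to (238,330), a lean of about 5°. The slot runs from (115,195) to (380,220), also about 5°, so the bar is square to it and the quarter turn is complete.

```bash
python3 -c "
from bench import ctrl
print(ctrl.sign_off())"
```

```text
the job is handed in; nothing more can be done
None
```

The freezer is shut down for defrosting and the job is handed in, at about 19 s of the 67 s allowed. I gripped the red switch and turned it to OFF, pushed the green button with closed fingers so the T-handle popped out, then gripped the handle and turned it to its stop. The arm then let go and moved well clear.

Last checks before hand-in:
- **Switch:** the bar lies along the chest's y (OFF), seen in both views. The turn ended within about 0.5° of the target.
- **T-handle:** it is out and square to its slot, within about 1°. A crude dark-pixel mask put its angle about 6° off in the top view and 3° in the side view. I blame the handle's shadow, the slot and the lid's tilt, and trusted the enlarged pictures and the gripper's own angle at the stop.
- **Lid:** it stands ajar. Depth readings show it about 30 mm higher near the front edge and 18–22 mm higher at its centre, where 18 mm is expected.
- **Bottles:** the caps seen in both the first and last pictures moved by 0.25 pixels at most, which is noise.
- **Forces:** the largest force I read on the tool was about 8 N, from readings at the end of each move only.

I made one mistake: a sideways move above the lid went the wrong way. It touched nothing and I corrected it.

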